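# Change over the battery packs on the workshop chargers

### The arm

A 6-joint arm with a two-finger parallel gripper is mounted at the origin on the work surface. World frame = base frame: x ahead of the robot, y to its left, z up, the work surface at z = 0. Lengths are in m, angles in degrees, forces in N, time in s.
With the tool pointing down it reaches from about 0.375 to 0.75 m from the base axis. Payload 9 kg.
Tool frame: the origin (TCP) lies where the fingers leave the gripper's body, on its centre line; the fingertips stand 73 mm ahead of it and the grasp point (between the pads) lies 54 mm ahead of it (robot.tip_reach is the distance from the TCP to the fingertips, in m); z points along the fingers, y is the direction in which the jaws open and shut (so a half turn about z gives the same grasp; the last joint's range is limited). The gripper opens to 85 mm and grips with 20 to 120 N. Pads are 22 mm wide; open, the fingers measure 114 mm over their backs; the gripper's body (76 mm by 85 mm) begins 54 mm behind the grasp point. The pads swing forward as they close: fully open they stand 13 mm farther back than shut.
Start: joints at [-77.218, 5.964, 5.575, 89.605, 0, 77.527], TCP at [0.256, -0.543, 0.304] pointing down, gripper open.
Joint ranges: [-171.21, 171.21], [-48.23, 106.86], [-62.78, 66.21], [-105.2, 120.99], [-86.42, 89.51], [-180, 180]. Speed limits (degrees/s): [127.2, 127.2, 147.25, 180, 180, 180].

### API

Orientations are given as [roll, pitch, yaw] about the fixed x, y, z axes, in that order (R = Rz(yaw) Ry(pitch) Rx(roll)).
In Python, from plant import robot gives the robot as it stands. Calls block until the motion is done:
- robot.move_pose(position, orientation): joint-space move of the TCP to a pose.
- robot.line_to(position, vel=0.15, rotation=None, guard=None): straight line of the TCP; rotation=None keeps the orientation; vel is the mean speed in m/s. With guard (N) it stops when the force on the tool has changed by that much, and returns True; else False.
- robot.goto_joints(angles): joint-space move.
- robot.set_gripper(opening): finger opening in m; the grip force is fixed at half the most; returns when the fingers have stopped.
- robot.pause(seconds).
- robot.ik(position, orientation): joint angles nearest the present ones, or None.
- robot.observe(): the state.
- robot.grab_frame(name): name is "side" or "top"; returns the picture (400x640x3 uint8, blue, green, red); there is no depth.
- robot.get_calibration(name): a dict with "vertical_fov" (degrees; the focal length in pixels is half the picture's height over the tangent of half this angle, whatever the lens; pixels are square), "cx", "cy" (the principal point, pixels), "rvec" (rotation vector, rad) and "tvec" (3), from world to camera coordinates, as OpenCV has them. Camera axes: x right, y down, z forward; pixel columns grow to the right and rows downward; lengths in m; the calibration is good to about 2 mm. A picture is of the moment at which its call begins. get_calibration takes no time and is no camera call.
A pose or a line that the arm cannot do raises robot.IKError and nothing moves.
- robot.job_done(): hands the job in, once; it reports no verdict.
The state is a dict: "time": time; "q": joint angles; "qvel": joint speeds; "joint_torque": joint torques, N m; "tool_pos": TCP position; "tcp_rot": TCP orientation; "ft_force": force on the tool from outside, world axes, zero at the start; "torque": the same for the moment, N m; "gripper_width": finger opening in m.
Only numpy, scipy, OpenCV 4.12 (cv2) and the standard library are available. Lean on these libraries where they do the work, as an engineer would, in place of code of your own. Each camera call takes 0.05 s, during which the arm holds its last target.

### The job

Slide the charging power to off at the red marks first, then pull the charged pack (green top) off its charger and stand it in the green tray, and slide every flat pack (red top) on the bench onto a charger of its own, front first, until it clicks fully home. With everything in place, slide the power up to the green mark, and leave the other things on the bench alone.

Things in the scene. Friction and masses are not known exactly. Their poses are not given: they have to be found in the camera images.
- full: The CHARGED battery pack (green top plate), at the start home on one charger. All packs alike: 100 mm long (x), foot 64 mm wide (lowest 20 mm), 52 mm wide above it (flat sides: grip here), 62 mm tall, 0.45-0.7 kg, upright. Origin: centre of the underside. +x = FRONT, the end that goes onto the charger first; -x = closed rear with a white latch tab; z up.
- flat1: A FLAT (empty) pack (red top plate), loose on the bench, may be absent; size and axes as the full pack. In every pack's underside a channel, open at the front, runs along x: lips 5 mm thick, slot between them 22 mm, channel 38 mm wide inside, roof 14 mm above the underside; a pocket in the roof 28 mm ahead of the origin takes the charger's ball.
- flat2: A FLAT (empty) pack (red top plate), loose on the bench, may be absent; size, axes and channel as the other packs.
- flat3: A FLAT (empty) pack (red top plate), loose on the bench, may be absent; size, axes and channel as the other packs.
- charger1: Fixed yellow charger, origin on the bench (it carries the charged pack at the start). All chargers alike: plate x -125 to +90 mm, 84 mm wide, top 12 mm above the bench; T-rail on it along x from -31 to +40 mm, nose rounded, stem 18 mm wide, head 34 mm wide, 18.5 to 24.5 mm above the bench; stop block x 51.5 to 85 mm, 78 mm high.
- charger2: Fixed yellow charger like charger1. Loading: set the pack flat on the bare plate before the rail, on the centreline, pack +x along charger +x, origin at about x=-88 mm; slide it along +x onto the rail (2 mm side play, 1.5 mm up and down) until a sprung brass ball (at x=+28 mm) drops into its pocket at x=0. The stop is 1.5 mm further.
- charger3: Fixed yellow charger like charger1. The pack meets the ball 25 to 30 mm before home; passing it takes about 5 to 12 N of push. Pulling a pack off (-x) takes about 6 to 10 N and it is clear of the rail after 85 mm; it cannot be lifted while on the rail.
- charger1_seat (a point): The point on charger1 (charger frame x=0, y=0, 12 mm above the bench) where a pack's origin lies when it is home; axes as the charger's.
- charger2_seat (a point): The point on charger2 (charger frame x=0, y=0, 12 mm above the bench) where a pack's origin lies when it is home; axes as the charger's.
- charger3_seat (a point): The point on charger3 (charger frame x=0, y=0, 12 mm above the bench) where a pack's origin lies when it is home; axes as the charger's.
- power (a joint): Charging-power slider, m: 0 = off (grip at the red marks, end of travel), grows toward the base's +y to 0.12; 0.090 is the green mark. Stays where it is left; about 1.5 N moves it.
- power_top (a point): Centre of the top of the slider's black grip (28 mm across the track, 20 mm along the track, 40 mm tall, top 54.5 mm above the bench); its y axis is the sliding direction (+y = more power).
- red_mark (a point): Where point power_top lies when the slider is off (red marks beside the track); axes as power_top: y is the sliding direction.
- green_mark (a point): Where point power_top lies when the slider is at the green mark (two thin green bars beside the track). Fixed track: 40 x 170 mm, 14 mm high, on a white panel 56 x 176 mm, 10 mm high.
- tray_in (a point): Centre of the inner floor (5 mm above the bench) of the fixed green tray: inside 140 mm (its x) by 120 mm (its y), walls 5 mm thick, rim 25 mm above the bench; axes along its sides.
- wax: Bystander, leave it alone: wax tin, 72 mm wide, 60 mm tall; origin under its centre.
- blank: Bystander, leave it alone: round wooden bowl blank, 94 mm wide, 62 mm tall; origin under its centre.
- sander: Bystander, leave it alone: cork sanding block 100 x 60 x 30 mm; origin under its centre.
- faceplate: Bystander, leave it alone: steel faceplate ring, 60 mm wide, 14 mm tall; origin under its centre.
- key: Bystander, leave it alone: steel T-shaped chuck key, 90 mm, 12 mm thick; origin under its centre.
- cup: Bystander, leave it alone: blue ceramic cup, 72 mm wide, 70 mm tall; origin under its centre.
- spindle: Bystander, leave it alone: turned wooden spindle, 150 mm long, 44 mm thick; origin under its centre.
Things that resemble listed ones, but are neither listed nor needed, are in the scene too. What is shaped like the part that bears power but orange or purple is not meant.

How it is judged (in metres and radians):
On the way, in this order (a step that is already met when the one before it is completed fails the run):
1. power slid to off (value of joint power below 0.008 m), for 0.2 s.
2. with the power off: charged pack standing in the tray and every flat pack home on a charger (value of joint power below 0.008 m and x of full in the frame of tray_in between -0.045 and 0.045 m and y of full in the frame of tray_in between -0.04 and 0.04 m and z of full in the frame of tray_in below 0.006 m and angle between full's own z axis and vertical below 0.1 rad and ((distance between flat1 and charger1_seat below 0.005 m and angle between the x axis of flat1 and the x axis of charger1, either way round below 0.1 rad) or (distance between flat1 and charger2_seat below 0.005 m and angle between the x axis of flat1 and the x axis of charger2, either way round below 0.1 rad) or (distance between flat1 and charger3_seat below 0.005 m and angle between the x axis of flat1 and the x axis of charger3, either way round below 0.1 rad)) and ((distance between flat2 and charger1_seat below 0.005 m and angle between the x axis of flat2 and the x axis of charger1, either way round below 0.1 rad) or (distance between flat2 and charger2_seat below 0.005 m and angle between the x axis of flat2 and the x axis of charger2, either way round below 0.1 rad) or (distance between flat2 and charger3_seat below 0.005 m and angle between the x axis of flat2 and the x axis of charger3, either way round below 0.1 rad)) and ((distance between flat3 and charger1_seat below 0.005 m and angle between the x axis of flat3 and the x axis of charger1, either way round below 0.1 rad) or (distance between flat3 and charger2_seat below 0.005 m and angle between the x axis of flat3 and the x axis of charger2, either way round below 0.1 rad) or (distance between flat3 and charger3_seat below 0.005 m and angle between the x axis of flat3 and the x axis of charger3, either way round below 0.1 rad))), for 0.2 s.
3. power slid up to the green mark (value of joint power between 0.083 and 0.097 m), for 0.2 s.
At the end, for the whole second after the job is handed in: The charged pack stands upright (6 deg) in the tray, its centre within 45 x 40 mm of the tray's centre; every flat pack present is home on a charger (origin within 5 mm of the seat, aligned to 0.1 rad); the power slider is within 7 mm of the green mark; all at rest (all of step 3 and x of full in the frame of tray_in between -0.045 and 0.045 m and y of full in the frame of tray_in between -0.04 and 0.04 m and z of full in the frame of tray_in below 0.006 m and angle between full's own z axis and vertical below 0.1 rad and ((distance between flat1 and charger1_seat below 0.005 m and angle between the x axis of flat1 and the x axis of charger1, either way round below 0.1 rad) or (distance between flat1 and charger2_seat below 0.005 m and angle between the x axis of flat1 and the x axis of charger2, either way round below 0.1 rad) or (distance between flat1 and charger3_seat below 0.005 m and angle between the x axis of flat1 and the x axis of charger3, either way round below 0.1 rad)) and ((distance between flat2 and charger1_seat below 0.005 m and angle between the x axis of flat2 and the x axis of charger1, either way round below 0.1 rad) or (distance between flat2 and charger2_seat below 0.005 m and angle between the x axis of flat2 and the x axis of charger2, either way round below 0.1 rad) or (distance between flat2 and charger3_seat below 0.005 m and angle between the x axis of flat2 and the x axis of charger3, either way round below 0.1 rad)) and ((distance between flat3 and charger1_seat below 0.005 m and angle between the x axis of flat3 and the x axis of charger1, either way round below 0.1 rad) or (distance between flat3 and charger2_seat below 0.005 m and angle between the x axis of flat3 and the x axis of charger2, either way round below 0.1 rad) or (distance between flat3 and charger3_seat below 0.005 m and angle between the x axis of flat3 and the x axis of charger3, either way round below 0.1 rad)) and linear speed of each of full, flat1, flat2, flat3 below 0.02 m/s); the robot touches nothing.
It fails at once if charged pack taken off its charger before the power is off (distance between full and charger1_seat above 0.03 m and not (x of full in the frame of tray_in between -0.045 and 0.045 m and y of full in the frame of tray_in between -0.04 and 0.04 m and z of full in the frame of tray_in below 0.006 m and angle between full's own z axis and vertical below 0.1 rad) and value of joint power above 0.02 m).
It fails at once if a bystander moved by over 30 mm (distance of any of wax, blank, sander, faceplate, key, cup, spindle from where it was at the start of the episode above 0.03 m).
Of flat1, flat2, flat3 only 2 to 3 are there at a start; the rules pass over those that are not, and their reading is None.
At some moment in a run one of flat1, flat2, flat3 may be knocked a few centimetres aside while the robot is not near it.
Once in a run the grip may slacken for a moment while it holds something.
It also fails if it takes over 210 s, if anything falls off the work surface, if the arm or the gripper's body presses on something with over 40 N, if the wrist force passes 120 N, or if a joint passes its speed limit or range.

## Working session

There is one attempt and no reset: what is moved stays moved. The work goes in short steps, each a Python script; the robot and the scene stay as the last script left them, time stands still between calls to the robot, and variables do not carry over. Pictures are saved under pics/ and viewed, and the job is handed in when it is done.

```bash
ls; mkdir -p pics
python3 - <<'E'
from plant import robot
import cv2
for n in("top","side"):
    cv2.imwrite(f"pics/{n}0.png",robot.grab_frame(n)); print(n,robot.get_calibration(n))
s=robot.observe();print(s["time"],s["tool_pos"],s["tcp_rot"],s["gripper_width"],s["ft_force"])
E
```

```text
pics
top {'vertical_fov': 46.22518103224653, 'cx': 318.87078751528895, 'cy': 189.6577958361516, 'rvec': array([ 2.19795762, -2.1767156 ,  0.07178426]), 'tvec': array([-0.01753627,  0.43065466,  1.5844485 ])}
side {'vertical_fov': 43.178116554736256, 'cx': 315.93414248807466, 'cy': 198.01199436566222, 'rvec': array([ 0.06263317, -2.86554622,  1.24284953]), 'tvec': array([0.43072912, 0.08027471, 1.58373519])}
0.1 [ 0.25594577 -0.54243831  0.30320823] [-1.79933595e+02 -1.34634728e-02  2.52544127e+01] 0.08525915214825493 [0.28527718 0.36118893 0.2853831 ]
```

View pics/top0.png

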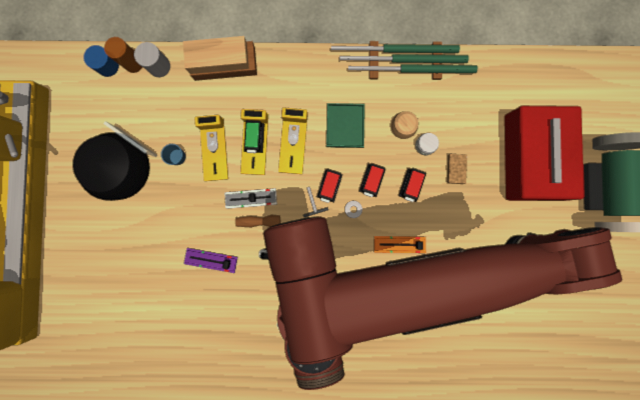

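View pics/side0.png

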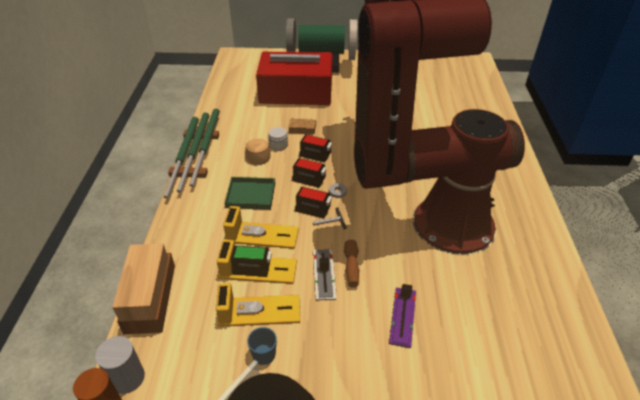

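The pictures show three flat packs (red) in top at about (330,185), (373,180) and (412,184). The charged pack is at (254,137) on the middle charger. The tray is at (345,126) and the white-panel slider at (250,198). The purple (210,261) and orange (400,244) sliders are decoys. I'll make closer crops to check this.

```bash
cat > h.py <<'E'
import numpy as np, cv2
from plant import robot
def cal(n):
    c=robot.get_calibration(n); f=200/np.tan(np.radians(c["vertical_fov"]/2))
    K=np.array([[f,0,c["cx"]],[0,f,c["cy"]],[0,0,1]]); R=cv2.Rodrigues(c["rvec"])[0]
    return K,R,np.array(c["tvec"]).reshape(3),np.array(c["rvec"])
def ray(n,uv,z):
    K,R,t,_=cal(n); uv=np.atleast_2d(np.array(uv,float))
    d=(R.T@np.linalg.inv(K)@np.c_[uv,np.ones(len(uv))].T).T; o=-R.T@t
    return o+d*((z-o[2])/d[:,2])[:,None]
def proj(n,P):
    K,R,t,rv=cal(n); return cv2.projectPoints(np.atleast_2d(np.array(P,float)),rv,t,K,None)[0].reshape(-1,2)
def crop(im,x0,y0,x1,y1,s,name):
    cv2.imwrite(name,cv2.resize(im[y0:y1,x0:x1],None,fx=s,fy=s,interpolation=cv2.INTER_CUBIC))
E
python3 - <<'E'
from h import *
im=cv2.imread("pics/top0.png")
crop(im,180,95,340,215,5,"pics/c1.png"); crop(im,300,95,460,215,5,"pics/c2.png")
print(proj("top",[0,0,0]),proj("side",[0,0,0]))
for n in("top","side"):
    K,R,t,_=cal(n);print(n,-R.T@t)
# two-view check
print(ray("top",[[249,198],[373,173],[254,131]],0.06))
E
```

```text
[[313.68435456 317.02593069]] [[453.39460336 223.6304135 ]]
top [ 0.32489502 -0.01496589  1.60949285]
side [0.38202819 1.11921394 1.14087833]
[[ 0.39785259  0.21760229  0.06      ]
 [ 0.48496212 -0.19264568  0.06      ]
 [ 0.62211217  0.20528645  0.06      ]]
```

View pics/c1.png

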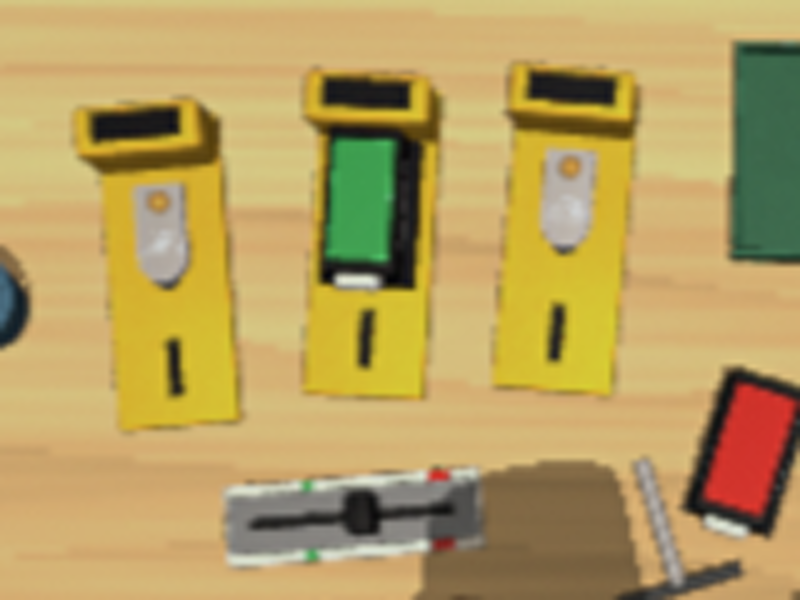

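View pics/c2.png

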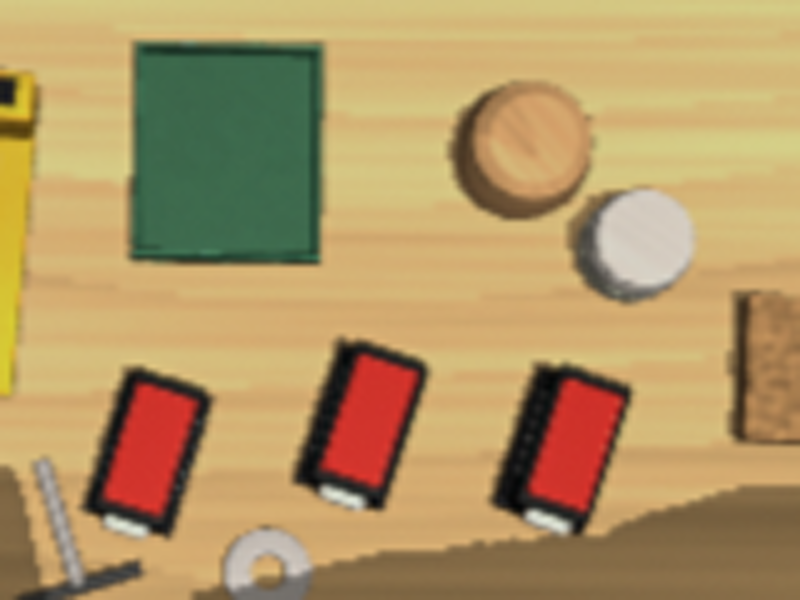

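Run:
```python
from h import *
im=cv2.imread("pics/top0.png");hsv=cv2.cvtColor(im,cv2.COLOR_BGR2HSV)
# table edge straightness
xs=[];ys=[]
for x in list(range(5,80,10))+list(range(265,325,10))+list(range(490,640,10)):
    col=hsv[20:60,x,1].astype(int); k=np.where(col>70)[0]
    if len(k): xs.append(x);ys.append(20+k[0])
print(list(zip(xs,ys)))
def blobs(m,amin):
    cs,_=cv2.findContours(m,cv2.RETR_EXTERNAL,cv2.CHAIN_APPROX_NONE); return [c for c in cs if cv2.contourArea(c)>amin]
red=((hsv[...,0]<8)|(hsv[...,0]>172))&(hsv[...,1]>180)&(hsv[...,2]>150)
yel=(abs(hsv[...,0].astype(int)-25)<5)&(hsv[...,1]>190)&(hsv[...,2]>120)
grn=(abs(hsv[...,0].astype(int)-68)<10)&(hsv[...,1]>130)&(hsv[...,2]>120)
tray=(abs(hsv[...,0].astype(int)-76)<12)&(hsv[...,1]>90)&(hsv[...,2]>50)&(hsv[...,2]<125)
for n,m,z,a in(("red",red,.062,60),("grn",grn,.074,60),("yel",yel,.012,300),("tray",tray,.025,600)):
    for c in blobs(m.astype(np.uint8)*255,a):
        r=cv2.minAreaRect(c); 
        if r[0][1]<100: continue
        b=cv2.boxPoints(r); P=ray("top",b,z)
        print(n,np.round(r[0],1),np.round(P.mean(0)[:2],4),"sides",[round(float(np.linalg.norm(P[i]-P[i+1])),4) for i in(0,1)], cv2.contourArea(c),np.round(P[:,:2],3).tolist())
# tool projected
s=robot.observe(); print(proj("top",s["tool_pos"]),proj("side",s["tool_pos"]))
```

```text
[(5, np.int64(40)), (15, np.int64(40)), (25, np.int64(40)), (35, np.int64(40)), (45, np.int64(40)), (55, np.int64(40)), (65, np.int64(41)), (75, np.int64(41)), (265, np.int64(42)), (275, np.int64(42)), (285, np.int64(43)), (295, np.int64(43)), (305, np.int64(43)), (315, np.int64(43)), (490, np.int64(44)), (500, np.int64(45)), (510, np.int64(45)), (520, np.int64(45)), (530, np.int64(45)), (540, np.int64(45)), (550, np.int64(45)), (560, np.int64(45)), (570, np.int64(45)), (580, np.int64(45)), (590, np.int64(45)), (600, np.int64(45)), (610, np.int64(46)), (620, np.int64(46)), (630, np.int64(46))]
red [329.5 184.3] [ 0.4459 -0.0484] sides [0.0789, 0.0396] 253.0 [[0.414, -0.018], [0.489, -0.041], [0.478, -0.079], [0.402, -0.056]]
red [414.7 183.4] [ 0.4515 -0.3306] sides [0.0791, 0.0387] 246.5 [[0.42, -0.3], [0.495, -0.325], [0.483, -0.362], [0.408, -0.336]]
red [373.3 178.6] [ 0.4662 -0.1935] sides [0.0791, 0.0388] 250.0 [[0.435, -0.163], [0.51, -0.187], [0.498, -0.224], [0.423, -0.199]]
red [552.2 152. ] [ 0.5617 -0.7884] sides [0.1967, 0.3059] 5088.0 [[0.711, -0.69], [0.718, -0.887], [
[... 298 characters left out ...]
3.1] [0.5536 0.3488] sides [0.0792, 0.1823] 1110.5 [[0.641, 0.397], [0.648, 0.319], [0.466, 0.301], [0.46, 0.379]]
yel [253.8 147.9] [0.573  0.2116] sides [0.1773, 0.0799] 488.0 [[0.486, 0.255], [0.664, 0.248], [0.659, 0.168], [0.482, 0.176]]
yel [292.3 146.7] [0.5784 0.0796] sides [0.1785, 0.0791] 1106.0 [[0.493, 0.125], [0.671, 0.112], [0.664, 0.033], [0.486, 0.047]]
tray [625.  182.5] [ 0.465  -1.0513] sides [0.0954, 0.2146] 1706.0 [[0.572, -1.007], [0.573, -1.103], [0.358, -1.095], [0.357, -1.0]]
tray [345.  125.4] [ 0.6515 -0.1004] sides [0.1451, 0.122] 1422.0 [[0.581, -0.038], [0.726, -0.041], [0.723, -0.163], [0.577, -0.159]]
[[509.17562622 247.56788916]] [[372.34840616  50.66323424]]
```

```bash
cat >> h.py <<'E'
def masks(im):
    h=cv2.cvtColor(im,cv2.COLOR_BGR2HSV).astype(int);H,S,V=h[...,0],h[...,1],h[...,2]
    return dict(red=((H<8)|(H>172))&(S>170)&(V>140), yel=(abs(H-25)<5)&(S>190)&(V>150), grn=(abs(H-68)<10)&(S>130)&(V>110),
      dark=(V<70), white=(S<40)&(V>190))
def packs(n,im,col,z):
    """min-area rects of the top plates -> list of (xy, yaw deg, rect) ; up 4x for subpixel"""
    u=cv2.resize(im,None,fx=4,fy=4,interpolation=cv2.INTER_LINEAR)
    cs,_=cv2.findContours((masks(u)[col]*255).astype(np.uint8),cv2.RETR_EXTERNAL,cv2.CHAIN_APPROX_NONE);out=[]
    for c in cs:
        a=cv2.contourArea(c)/16
        if not 120<a<700: continue
        b=(cv2.boxPoints(cv2.minAreaRect(c))+.5)/4-.5
        P=ray(n,b,z)[:,:2]; e=[P[1]-P[0],P[2]-P[1]]; d=max(e,key=np.linalg.norm); d=d*np.sign(d[0])
        out.append((P.mean(0),np.degrees(np.arctan2(d[1],d[0])),[round(float(np.linalg.norm(k)),4) for k in e],b.mean(0)))
    return out
def chargers(im):
    u=cv2.resize(im,None,fx=4,fy=4,interpolation=cv2.INTER_LINEAR)
    m=(masks(u)["yel"]*255).astype(np.uint8); out=[]
    cs,_=cv2.findContours(m,cv2.RETR_EXTERNAL,cv2.CHAIN_APPROX_NONE)
    for c in cs:
        c=c.reshape(-1,2); px=(c+.5)/4-.5
        if not(190<px[:,0].mean()<315 and 100<px[:,1].mean()<190) or len(c)<400: continue
        P=ray("top",px,.012)[:,:2]; x0=np.percentile(P[:,0],1)
        L=[];
        fr=P[P[:,0]<x0+.012]; ymid=np.median(P[P[:,0]<x0+.1][:,1])
        ang=0
        for it in range(4):
            ca,sa=np.cos(ang),np.sin(ang); Q=np.c_[P[:,0]*ca+P[:,1]*sa,-P[:,0]*sa+P[:,1]*ca]
            xf=Q[:,0].min(); s=(Q[:,0]>xf+.012)&(Q[:,0]<xf+.150); ym=(Q[s,1].max()+Q[s,1].min())/2
            fit=[]
            for sg in(1,-1):
                k=s&(sg*(Q[:,1]-ym)>.034); fit.append(np.polyfit(Q[k,0],Q[k,1],1,w=None))
            ang+=np.arctan((fit[0][0]+fit[1][0])/2)
        f=(abs(Q[:,1]-ym)<.03)&(Q[:,0]<xf+.02); xf=np.median(Q[f,0])
        yc=np.mean([np.polyval(p,xf+.125) for p in fit]); w=np.polyval(fit[0],xf+.125)-np.polyval(fit[1],xf+.125)
        o=np.array([(xf+.125)*ca-yc*sa,(xf+.125)*sa+yc*ca]); out.append((o,np.degrees(ang),w,[float(np.degrees(np.arctan(p[0]))) for p in fit]))
    return sorted(out,key=lambda t:-t[0][1])
E
python3 - <<'E'
from h import *
im=cv2.imread("pics/top0.png")
for c in chargers(im): print("ch",np.round(c[0],4),round(c[1],2),round(c[2],4),np.round(c[3],2))
for col,z in(("red",.062),("grn",.074)):
    for p in packs("top",im,col,z):
        print(col,np.round(p[0],4),round(p[1],2),p[2],p[3])
# slider
u=cv2.resize(im,None,fx=4,fy=4,interpolation=cv2.INTER_LINEAR)
h=cv2.cvtColor(u,cv2.COLOR_BGR2HSV).astype(int);H,S,V=h[...,0],h[...,1],h[...,2]
roi=np.zeros(V.shape,bool); roi[185*4:211*4,222*4:280*4]=1
for n,m,z in(("grip",V<60,.0545),("redm",((H<8)|(H>172))&(S>120)&(V>90),.012),("grnm",(abs(H-65)<14)&(S>90),.012)):
    cs,_=cv2.findContours((m&roi).astype(np.uint8)*255,cv2.RETR_EXTERNAL,cv2.CHAIN_APPROX_NONE)
    for c in cs:
        if cv2.contourArea(c)<15: continue
        r=cv2.minAreaRect(c); b=(cv2.boxPoints(r)+.5)/4-.5
        print(n,cv2.contourArea(c),np.round(b.mean(0),2),np.round(ray("top",b.mean(0),z)[0],4),np.round(np.array(r[1])/4,1))
E
```

```text
ch [0.5887 0.3522] 5.51 0.0774 [ 0.28 -0.28]
ch [0.6105 0.2091] -2.89 0.076 [-0.13  0.13]
ch [0.6157 0.0766] -4.52 0.0765 [ 0.28 -0.28]
red [ 0.4457 -0.0484] -16.84 [0.0802, 0.0408] [329.4977  184.32771]
red [ 0.4516 -0.3306] -18.47 [0.0802, 0.0402] [414.7     183.40001]
red [ 0.4661 -0.1937] -18.16 [0.0801, 0.0403] [373.37506 178.625  ]
grn [0.6081 0.2109] -2.25 [0.0807, 0.0409] [251.64188 134.38602]
grip 1443.5 [250.5  197.12] [0.4011 0.2135 0.0545] [ 8.  39.8]
redm 105.0 [268.38 203.38] [0.3824 0.1584 0.012 ] [2.  3.5]
redm 87.0 [267.38 189.5 ] [0.4298 0.1626 0.012 ] [1.8 3.5]
grnm 19.0 [241.88 205.62] [0.3739 0.2486 0.012 ] [1.5 1. ]
```

```bash
cat >> h.py <<'E'
def best_yaw(pos,yaw):
    """equivalent yaw with the least joint 6 travel"""
    q0=np.array(robot.observe()["q"]);c=[]
    for y in(yaw,yaw+180):
        y=(y+180)%360-180; q=robot.ik(list(pos),[180,0,y])
        if q is not None: c.append((np.abs(np.array(q)-q0).max(),y))
    if not c: raise RuntimeError("no ik %s %s"%(pos,yaw))
    return min(c)[1]
def st(tag=""):
    s=robot.observe(); print(tag,"t",round(s["time"],2),"pos",np.round(s["tool_pos"],4),"yaw",round(float(s["tcp_rot"][2]),2),"F",np.round(s["ft_force"],1),"w",round(s["gripper_width"],4)); return s
E
python3 - <<'E'
from h import *
a=np.radians(5.0); yd=np.array([-np.sin(a),np.cos(a)])
g=np.array([.4013,.2125])
for z in(.30,.095): 
  for y in(95,-85): print(z,y,robot.ik([g[0],g[1],z],[180,0,y]))
# reach checks
for p,y in(([.61,.21,.108+.012],-2.5),([.70,.36,.11],5.5),([.52,.21,.12],-2.5),([.5887-.088,.35,.11],5.5),([.6515,-.1004,.15],-1.5),([.45,-.33,.096],-18)):
  for d in(0,180): 
    q=robot.ik(p,[180,0,(y+d+180)%360-180]); print(p,y+d,None if q is None else np.round(q,0))
E
```

```text
0.3 95 [ 11.31941021 -19.82589474 -18.7341412   91.09175354   0.
  96.31941021]
0.3 -85 [ 11.31941021 -19.82589474 -18.7341412   91.09175354   0.
 -83.68058979]
0.095 95 [ 11.31941021 -16.33850158 -37.40223774  68.93626384   0.
  96.31941021]
0.095 -85 [ 11.31941021 -16.33850158 -37.40223774  68.93626384   0.
 -83.68058979]
[0.61, 0.21, 0.12] -2.5 [   7.   16.   -2.   72.    0. -170.]
[0.61, 0.21, 0.12] 177.5 [ 7. 16. -2. 72.  0. 10.]
[0.7, 0.36, 0.11] 5.5 [  18.   43.   31.   78.    0. -168.]
[0.7, 0.36, 0.11] 185.5 [18. 43. 31. 78.  0. 12.]
[0.52, 0.21, 0.12] -2.5 [   9.    2.  -18.   70.    0. -169.]
[0.52, 0.21, 0.12] 177.5 [  9.   2. -18.  70.   0.  11.]
[0.5007, 0.35, 0.11] 5.5 [  23.   11.   -9.   70.    0. -163.]
[0.5007, 0.35, 0.11] 185.5 [23. 11. -9. 70.  0. 17.]
[0.6515, -0.1004, 0.15] -1.5 [-20.  18.   3.  75.   0. 161.]
[0.6515, -0.1004, 0.15] 178.5 [-20.  18.   3.  75.   0. -19.]
[0.45, -0.33, 0.096] -18 [-50.   3. -20.  68.   0. 148.]
[0.45, -0.33, 0.096] 162 [-50.   3. -20.  68.   0. -32.]
```

Candidates before the first reach, in top pixels:
- **Slider:** grey on white panel (250,198), purple (210,261), orange (400,244). I choose the white-panel one, which has red and green marks in crop c1.
- **Charged pack:** green top (252,134). The dark green square (345,125) is the tray.
- **Flat packs:** red tops at (330,184), (373,179) and (415,183). The big red box at (552,152) is not a pack.

```bash
python3 - <<'E'
from h import *
a=np.radians(5.0); yd=np.array([-np.sin(a),np.cos(a)])
g=np.array([.4013,.2125])
y=best_yaw([*g,.3],95)
robot.set_gripper(.06)
robot.move_pose([*g,.25],[180,0,y]); st()
cv2.imwrite("pics/s1.png",robot.grab_frame("side"))
print(robot.line_to([*g,.096],vel=.12,guard=12)); st("down")
robot.set_gripper(0.0); st("grip")
cv2.imwrite("pics/s2.png",robot.grab_frame("side"))
E
python3 - <<'E'
import sys; sys.path.insert(0,'.')
from h import *
crop(cv2.imread("pics/s2.png"),270,210,430,310,5,"pics/s2c.png")
E
```

```text
t 3.19 pos [0.4017 0.212  0.25  ] yaw 94.94 F [ 0.5  0.3 -0.8] w 0.0598
False
down t 4.67 pos [0.4018 0.2126 0.0968] yaw 95.0 F [-0.   0.7 -0.1] w 0.0598
grip t 5.08 pos [0.4008 0.2125 0.0967] yaw 95.02 F [-7.4 -0.8  9.8] w 0.0274
```

View pics/s2c.png

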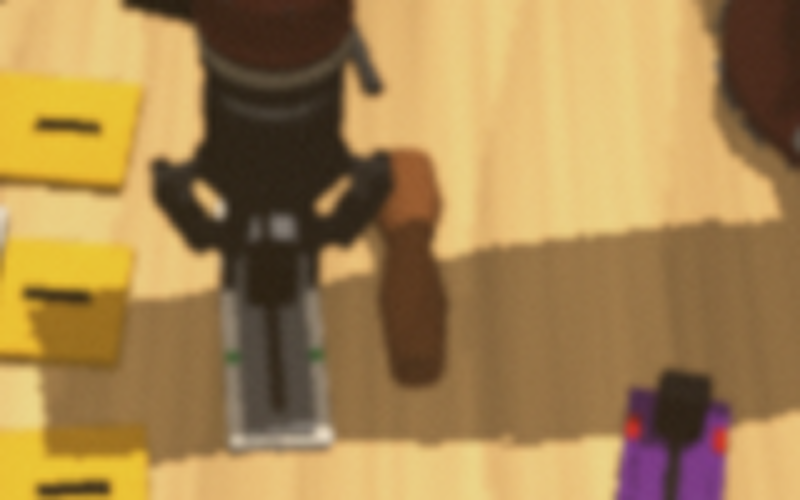

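The grip sits between the pads (width 27 mm). I'll slide it to the red end.

Run:
```python
from h import *
a=np.radians(5.0); yd=np.array([-np.sin(a),np.cos(a)])
p=np.array(robot.observe()["tool_pos"])
t=p.copy(); t[:2]-=yd*.075
print(robot.line_to(list(t),vel=.05,guard=10)); s=st("stop")
robot.pause(.2); s=st()
print("moved",np.linalg.norm(np.array(s["tool_pos"])-p))
robot.set_gripper(.06); s=st("open"); q=np.array(s["tool_pos"])
robot.line_to([q[0],q[1],.25],vel=.25)
robot.move_pose([.42,-.05,.30],[180,0,90]); st()
im=robot.grab_frame("top");cv2.imwrite("pics/top1.png",im);crop(im,220,175,300,225,8,"pics/top1c.png")
```

```text
True
stop t 6.12 pos [0.4052 0.1615 0.0967] yaw 95.02 F [-0.7  3.9  3.7] w 0.0269
 t 6.33 pos [0.4052 0.1616 0.0967] yaw 95.03 F [0.1 1.6 5.5] w 0.0271
moved 0.051099156461249774
open t 6.74 pos [0.4043 0.1617 0.0959] yaw 95.04 F [ 0.5  1.3 -0.5] w 0.0598
 t 8.38 pos [ 0.4197 -0.0493  0.2989] yaw 90.01 F [-0.3  0.7 -0.4] w 0.0601
```

View pics/top1c.png

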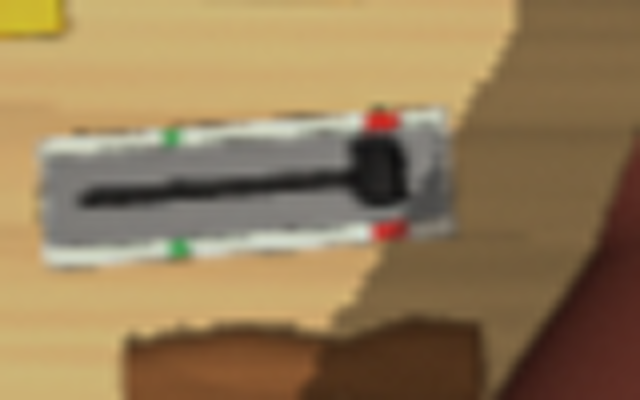

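Run:
```python
from h import *
im=cv2.imread("pics/top1.png")
print((proj("top",[[.4055,.1605,.0545],[.405,.1616,.0545]])-[220,175])*8)
u=cv2.resize(im,None,fx=4,fy=4,interpolation=cv2.INTER_LINEAR)
h=cv2.cvtColor(u,cv2.COLOR_BGR2HSV).astype(int);H,S,V=h[...,0],h[...,1],h[...,2]
roi=np.zeros(V.shape,bool); roi[185*4:211*4,222*4:280*4]=1
for n,m in(("redm",((H<8)|(H>172))&(S>120)&(V>90)),("grnm",(abs(H-65)<14)&(S>60))):
    cs,_=cv2.findContours((m&roi).astype(np.uint8)*255,cv2.RETR_EXTERNAL,cv2.CHAIN_APPROX_NONE)
    for c in cs:
        if cv2.contourArea(c)<8: continue
        b=(cv2.boxPoints(cv2.minAreaRect(c)).mean(0)+.5)/4-.5; print(n,b,ray("top",b,.012)[0])
for c in chargers(im): print("ch",np.round(c[0],4),round(c[1],2),round(c[2],4),np.round(c[3],2))
for p in packs("top",im,"grn",.074): print(np.round(p[0],4),round(p[1],2),p[2],p[3])
```

```text
[[371.78833642 167.58270976]
 [369.11971855 168.75923948]]
redm [268.375 203.375] [0.38240897 0.15837728 0.012     ]
redm [267.25 189.75] [0.42892963 0.16300611 0.012     ]
grnm [241.84561 205.38239] [0.37468636 0.24870337 0.012     ]
grnm [241.    191.875] [0.42078666 0.25254273 0.012     ]
ch [0.5886 0.3523] 5.58 0.0776 [ 0.22 -0.22]
ch [0.6105 0.209 ] -3.0 0.0759 [-0.18  0.18]
ch [0.6162 0.0766] -4.99 0.0766 [ 0.79 -0.79]
[0.6082 0.2108] -2.45 [0.0806, 0.0407] [251.66922 134.3659 ]
```

Power is off: red-mark midpoint y is 0.1607, and the TCP released at 0.1616. Next is the charged pack.

Run:
```python
from h import *
yaw=-2.7; c=np.array([.6083,.2102])
robot.set_gripper(.085)
y=best_yaw([*c,.25],yaw); print(y)
robot.move_pose([*c,.22],[180,0,y]); st()
print(robot.line_to([*c,.107],vel=.12,guard=10)); st("down")
robot.set_gripper(0.03); st("grip")
a=np.radians(yaw); d=np.array([np.cos(a),np.sin(a)])
p=np.array(robot.observe()["tool_pos"]); t=p.copy(); t[:2]-=d*.1
print(robot.line_to(list(t),vel=.06,guard=35)); st("pulled")
cv2.imwrite("pics/s3.png",robot.grab_frame("side"))
crop(cv2.imread("pics/s3.png"),200,180,360,330,5,"pics/s3c.png")
```

```text
177.3
 t 10.06 pos [0.6084 0.2094 0.2206] yaw 177.17 F [0.9 0.8 0.4] w 0.0851
False
down t 11.15 pos [0.6089 0.2102 0.1081] yaw 177.3 F [ 0.5 -0.3  0.3] w 0.0853
grip t 11.56 pos [0.6087 0.2101 0.1079] yaw 177.29 F [-0.8 -1.3  5.2] w 0.0516
False
pulled t 13.37 pos [0.5087 0.2148 0.1079] yaw 177.3 F [ 0.6 -0.2  2.4] w 0.0517
```

View pics/s3c.png

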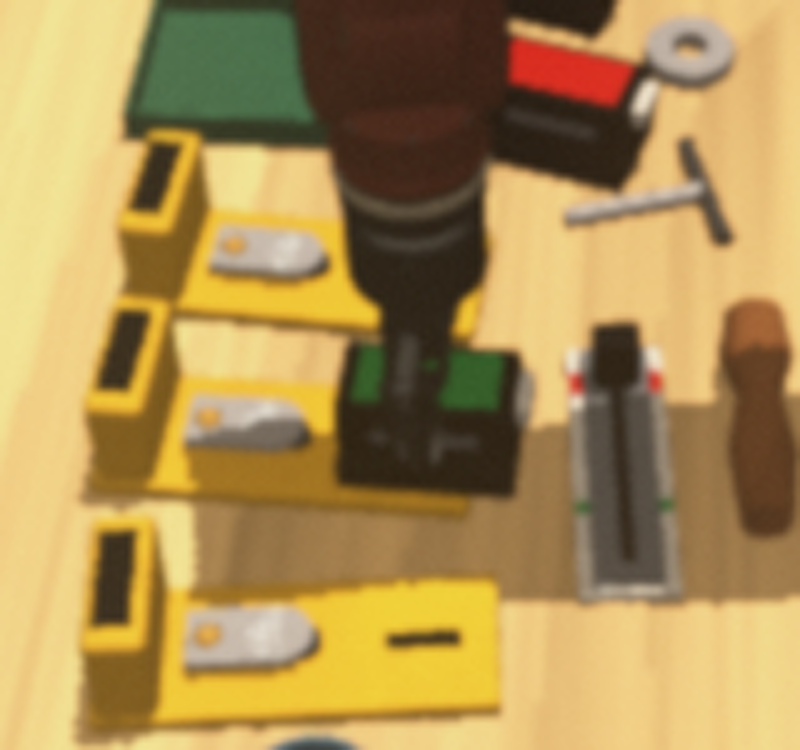

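The pack is off the rail and held upright in crop s3c. I'll take it to the tray.

Run:
```python
from h import *
p=np.array(robot.observe()["tool_pos"])
robot.line_to([p[0],p[1],.22],vel=.2)
T=[.6505,-.1004]
y=best_yaw([*T,.22],-1.5)
robot.move_pose([*T,.22],[180,0,y]); st()
im=robot.grab_frame("side");cv2.imwrite("pics/s4.png",im);crop(im,190,90,350,240,5,"pics/s4c.png")
```

```text
t 15.43 pos [ 0.6503 -0.0989  0.2198] yaw 178.58 F [ 0.1  1.  -7.8] w 0.0518
```

View pics/s4c.png

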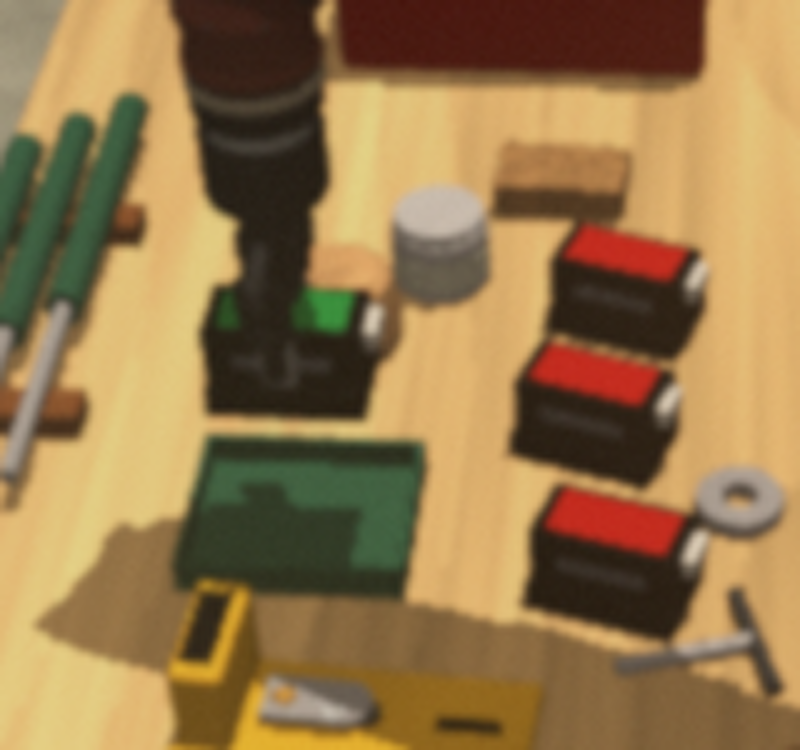

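Run:
```python
from h import *
p=np.array(robot.observe()["tool_pos"])
print(robot.line_to([.6505,-.1004,.115],vel=.15,guard=15)); 
print(robot.line_to([.6505,-.1004,.099],vel=.03,guard=6)); st("low")
robot.set_gripper(.085); s=st("rel"); q=s["tool_pos"]
robot.line_to([q[0],q[1],.22],vel=.25)
robot.move_pose([.42,.05,.30],[180,0,180]); st()
im=robot.grab_frame("top");cv2.imwrite("pics/top2.png",im);crop(im,180,95,460,215,2.8,"pics/top2c.png")
for c in chargers(im): print("ch",np.round(c[0],4),round(c[1],2),round(c[2],4),np.round(c[3],2))
for col,z in(("red",.062),("grn",.067)):
    for p in packs("top",im,col,z): print(col,np.round(p[0],4),round(p[1],2),p[2],p[3])
```

```text
False
True
low t 16.81 pos [ 0.6506 -0.1005  0.1009] yaw 178.5 F [ 0.2 -0.9  4.5] w 0.0515
rel t 17.24 pos [ 0.6493 -0.1     0.0989] yaw 178.5 F [-0.5 -0.1 -0.2] w 0.0848
 t 18.98 pos [0.4204 0.0497 0.2994] yaw 179.98 F [ 0.3 -0.  -0.5] w 0.0849
ch [0.5886 0.3523] 5.55 0.0776 [ 0.2 -0.2]
ch [0.6106 0.2096] -3.41 0.0771 [ 0.93 -0.93]
red [ 0.4458 -0.0484] -16.53 [0.0798, 0.0402] [329.4723  184.30878]
red [ 0.4516 -0.3305] -18.47 [0.0796, 0.0395] [414.6625  183.38748]
red [ 0.4662 -0.1937] -18.39 [0.0799, 0.0397] [373.3676  178.58702]
grn [ 0.6501 -0.0993] -1.67 [0.0779, 0.0398] [345.2987  123.16087]
```

View pics/top2c.png

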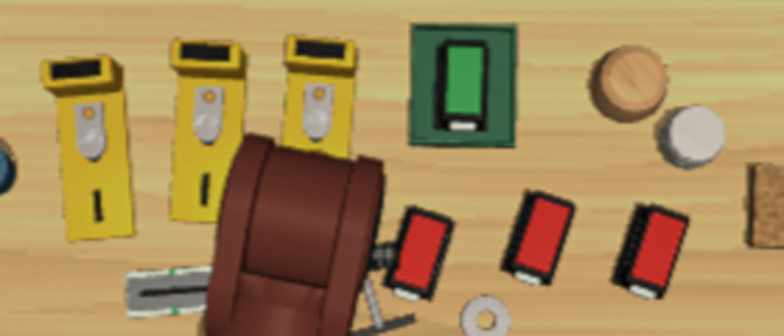

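Run:
```python
from h import *
for f in("top1","top2"):
    im=cv2.imread(f"pics/{f}.png"); s=8
    u=cv2.resize(im,None,fx=s,fy=s,interpolation=cv2.INTER_LINEAR)
    h=cv2.cvtColor(u,cv2.COLOR_BGR2HSV).astype(int);H,S,V=h[...,0],h[...,1],h[...,2]
    out=[]
    for n,m,z in(("slot",(V<110),.012),("ball",(H>10)&(H<24)&(S>90)&(V>120),.0255),("rail",(S<70)&(V>100),.0245)):
        roi=np.zeros(V.shape,bool)
        r=(155,180) if n=="slot" else (122,152) if n!="ball" else(122,142); roi[r[0]*s:r[1]*s,205*s:305*s]=1
        cs,_=cv2.findContours((m&roi).astype(np.uint8)*255,cv2.RETR_EXTERNAL,cv2.CHAIN_APPROX_NONE)
        for c in cs:
            a=cv2.contourArea(c)/s/s
            if not (4<a<150): continue
            M=cv2.moments(c); b=(np.array([M["m10"],M["m01"]])/M["m00"]+.5)/s-.5
            if 155>b[1]>146 and n=="slot": continue
            rr=cv2.minAreaRect(c);print(f,n,round(a,1),np.round(b,2),np.round(ray("top",b,z)[0],4),np.round(np.array(rr[1])/s,1))
```

```text
top1 slot 22.6 [214.51 168.14] [0.5014 0.345  0.012 ] [10.9  2.5]
top1 slot 23.1 [252.7 162.2] [0.5231 0.2145 0.012 ] [ 2.5 11. ]
top1 slot 30.4 [290.98 161.46] [0.527  0.0833 0.012 ] [ 3.1 11.7]
top1 ball 12.3 [211.27 134.91] [0.6138 0.3558 0.0255] [4. 4.]
top1 ball 11.8 [293.63 127.95] [0.6406 0.075  0.0255] [3.8 4. ]
top1 ball 39.8 [293.9  131.17] [0.6294 0.0739 0.0255] [13. 18.]
top1 ball 4.7 [300.26 122.08] [0.6611 0.0525 0.0255] [11.8  1.3]
top1 ball 27.3 [212.27 123.91] [0.6518 0.3533 0.0255] [ 2.8 16. ]
top1 rail 18.4 [250.85 150.41] [0.562  0.2198 0.0245] [2.2 9.4]
top2 slot 23.2 [214.5  168.14] [0.5014 0.345  0.012 ] [11.1  2.6]
top2 slot 23.7 [252.71 162.17] [0.5232 0.2145 0.012 ] [ 2.6 11.1]
top2 ball 12.3 [211.26 134.92] [0.6138 0.3559 0.0255] [4. 4.]
top2 ball 11.9 [254.31 129.  ] [0.6357 0.2093 0.0255] [3.9 3.9]
top2 ball 11.8 [293.63 127.95] [0.6406 0.0749 0.0255] [3.9 3.9]
top2 ball 39.8 [293.95 131.33] [0.6289 0.0737 0.0255] [12.9 17.9]
top2 ball 4.5 [300.54 122.13] [0.6609 0.0516 0.0255] [9.8 1.3]
top2 ball 26.0 [212.34 123.88] [0.652  0.3531 0.0255] [ 2.7 15.9]
```

The pack is in the tray at camera (0.650,-0.099) against tool (0.650,-0.100), so the camera's y reads about 0.8 mm high. The ball and slot marks give good charger centrelines. First flat pack goes to the nearest charger.

```bash
cat >> h.py <<'E'
SEAT={"A":(np.array([.5864,.3525]),5.5),"B":(np.array([.6087,.2101]),-2.65),"C":(np.array([.6132,.0763]),-4.2)}
def flats(im): return [(p[0]+[.0004,-.0008],p[1]) for p in packs("top",im,"red",.062)]
def pick(c,yaw):
    robot.set_gripper(.085); y=best_yaw([*c,.25],yaw)
    robot.move_pose([*c,.24],[180,0,y])
    print("g",robot.line_to([*c,.097],vel=.15,guard=10)); robot.set_gripper(.03); st("grip")
    robot.line_to([*c,.24],vel=.2); st("up")
def side(name):
    im=robot.grab_frame("side"); crop(im,190,90,350,340,3,name)
def to_charger(k):
    o,w=SEAT[k]; d=np.array([np.cos(np.radians(w)),np.sin(np.radians(w))]); p=o-.09*d
    y=best_yaw([*p,.24],w); robot.move_pose([*p,.24],[180,0,y]); st("over")
    return p,d,y
E
python3 - <<'E'
from h import *
im=robot.grab_frame("top"); F=sorted(flats(im),key=lambda f:-f[0][1]); print(F)
pick(*F[0]); p,d,y=to_charger("C"); side("pics/f1.png")
E
```

```text
[(array([ 0.44618684, -0.04923398]), np.float64(-16.780245132209323)), (array([ 0.46662573, -0.19448827]), np.float64(-18.393715333301817)), (array([ 0.45189833, -0.3313935 ]), np.float64(-18.70407550491619))]
g False
grip t 21.35 pos [ 0.4467 -0.0497  0.0979] yaw 163.21 F [-1.9 -1.   5. ] w 0.0512
up t 22.22 pos [ 0.4456 -0.049   0.2384] yaw 163.22 F [-0.4 -0.8 -5.1] w 0.0516
over t 22.88 pos [0.5228 0.0835 0.2384] yaw 175.87 F [-0.4 -1.1 -4.8] w 0.0513
```

View pics/f1.png

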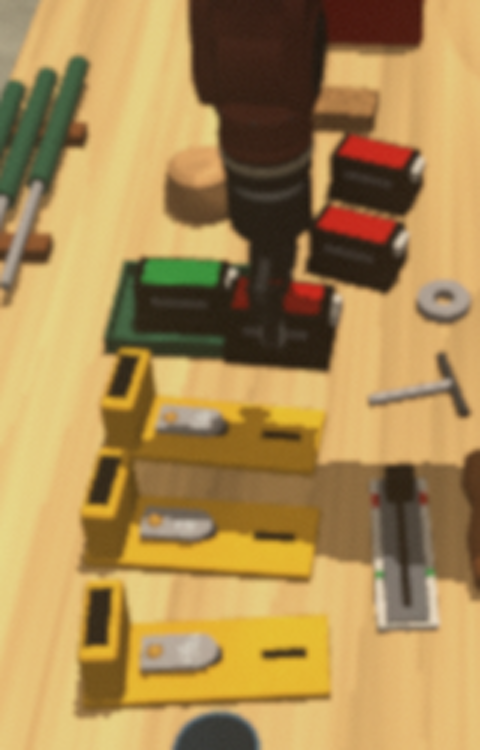

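```bash
cat >> h.py <<'E'
def load(k):
    o,w=SEAT[k]; d=np.array([np.cos(np.radians(w)),np.sin(np.radians(w))]); p=o-.09*d
    robot.line_to([*p,.13],vel=.2,guard=20)
    print("touch",robot.line_to([*p,.104],vel=.03,guard=5)); st("touch")
    robot.set_gripper(.062); s=st("rel")
    robot.line_to([*p,.107],vel=.05); robot.set_gripper(.03); st("regrip")
    e=o-.02*d; print("slide1",robot.line_to([*e,.107],vel=.06,guard=30)); st()
    e=o+.006*d; print("slide2",robot.line_to([*e,.107],vel=.05,guard=25)); s=st("end")
    t=np.array(s["tool_pos"])[:2]-o; print("along",t@d)
def leave():
    robot.set_gripper(.085); s=st("open"); q=s["tool_pos"]
    robot.line_to([q[0],q[1],.24],vel=.25)
    y=best_yaw([.42,.05,.3],180); robot.move_pose([.42,.05,.30],[180,0,y])
E
python3 - <<'E'
from h import *
load("C")
side("pics/f1b.png")
E
```

```text
touch True
touch t 24.28 pos [0.5232 0.083  0.1099] yaw 175.81 F [-1.4 -0.2  5.3] w 0.0515
rel t 24.55 pos [0.5224 0.083  0.1087] yaw 175.8 F [ 0.4 -0.6  0.7] w 0.0618
regrip t 25.04 pos [0.5235 0.0829 0.1071] yaw 175.8 F [0.3 0.2 0.7] w 0.0513
slide1 False
 t 26.36 pos [0.5939 0.0777 0.1076] yaw 175.8 F [ 1.  -0.4  4. ] w 0.0514
slide2 True
end t 26.86 pos [0.6156 0.0762 0.1072] yaw 175.81 F [-3.3 -0.8  7.1] w 0.0514
along 0.0023650654550691486
```

View pics/f1b.png

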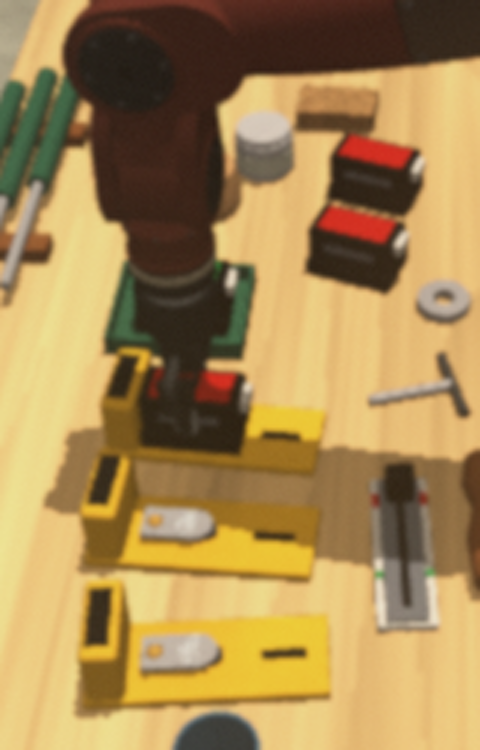

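Home: stopped at the stop, 2.4 mm past the nominal seat by tool reading. I'll release, look, and pick the next one for charger B.

Run:
```python
from h import *
leave(); st()
im=robot.grab_frame("top"); cv2.imwrite("pics/top3.png",im)
F=flats(im); F2=[f for f in F if f[0][0]<.53]; print(F)
print("home pack",[ (p[0],p[1]) for p in packs("top",im,"red",.074) if p[0][0]>.53], "grn",[p[0] for p in packs("top",im,"grn",.067)])
F2=sorted(F2,key=lambda f:-f[0][1])
pick(*F2[0]); to_charger("B"); side("pics/f2.png")
```

```text
open t 27.34 pos [0.6154 0.0764 0.1068] yaw 175.82 F [0.2 0.1 0.2] w 0.0847
 t 28.87 pos [0.4204 0.0499 0.2992] yaw 179.98 F [-0.3 -0.4 -0.6] w 0.085
[(array([ 0.45177157, -0.33135053]), np.float64(-18.704019956465714)), (array([ 0.46661805, -0.19449954]), np.float64(-18.438288475721297)), (array([0.61663539, 0.07767101]), np.float64(-3.892560702543053))]
home pack [(array([0.6139762 , 0.07774645]), np.float64(-3.8925607025430544))] grn [array([ 0.65016322, -0.09925666])]
g False
grip t 31.64 pos [ 0.467  -0.1951  0.0979] yaw 161.55 F [-1.2 -2.   5.4] w 0.0514
up t 32.51 pos [ 0.4661 -0.194   0.2382] yaw 161.56 F [ 0.1  1.2 -5.4] w 0.0511
over t 34.03 pos [0.5191 0.2133 0.2399] yaw 177.27 F [ 0.5  0.  -5.7] w 0.0516
```

View pics/f2.png

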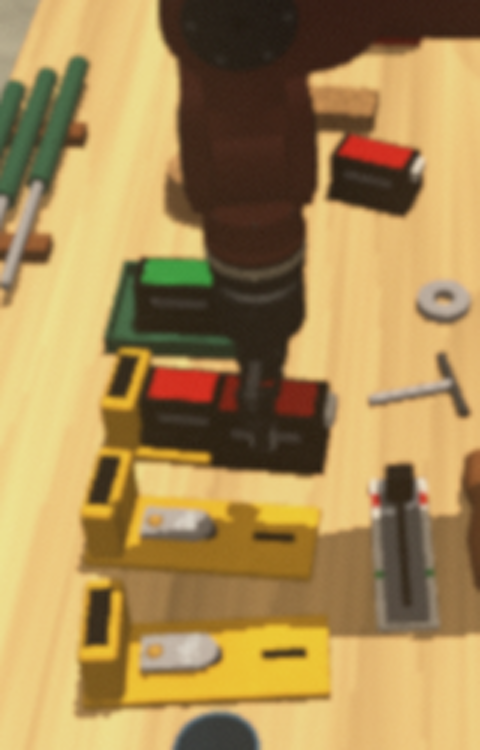

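The first pack is home (camera 1.3 mm past the seat). The second is held level and square, so I'll load it, then pick the third.

Run:
```python
from h import *
load("B"); leave(); st()
im=robot.grab_frame("top"); cv2.imwrite("pics/top4.png",im); crop(im,180,95,460,215,2.8,"pics/top4c.png")
print(flats(im))
print("home",[ (p[0],p[1]) for p in packs("top",im,"red",.074) if p[0][0]>.53], "grn",[p[0] for p in packs("top",im,"grn",.067)])
```

```text
touch True
touch t 35.44 pos [0.5186 0.2143 0.1099] yaw 177.36 F [-0.9  1.3  5.9] w 0.0508
rel t 35.71 pos [0.5177 0.2141 0.1086] yaw 177.35 F [-0.4  0.1 -0.2] w 0.0618
regrip t 36.2 pos [0.5189 0.2143 0.1071] yaw 177.35 F [ 0.1 -0.2  0.6] w 0.0512
slide1 False
 t 37.52 pos [0.5891 0.2111 0.1074] yaw 177.35 F [0.9 0.5 3.6] w 0.0518
slide2 True
end t 38.01 pos [0.6107 0.2101 0.1072] yaw 177.38 F [-3.4  0.5  6.2] w 0.0514
along 0.0019981314570538373
open t 38.44 pos [0.6105 0.2102 0.1067] yaw 177.39 F [-0.2  0.2  0.2] w 0.0852
 t 40.12 pos [0.4203 0.0502 0.2994] yaw 179.99 F [-0.1 -0.3  0.6] w 0.085
[(array([ 0.45189441, -0.33139784]), np.float64(-18.713689416396967)), (array([0.61202353, 0.21273731]), np.float64(-2.6257929696135354)), (array([0.61663539, 0.07767101]), np.float64(-3.892560702543053))]
home [(array([0.6094001 , 0.21176538]), np.float64(-2.625792969613532)), (array([0.6139762 , 0.07774645]), np.float64(-3.8925607025430544))] grn [array([ 0.65016322, -0.09925666])]
```

View pics/top4c.png

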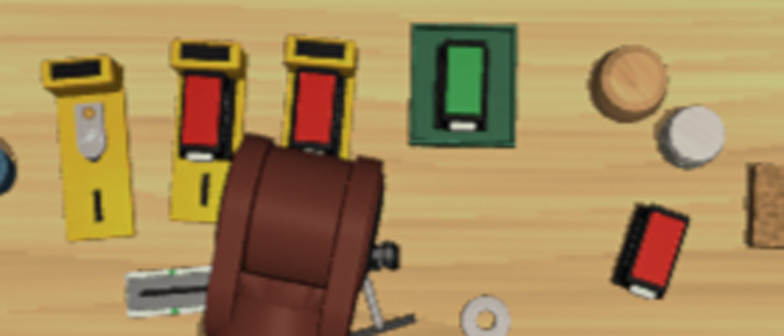

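Two packs are home. Third pack to charger A.

Run:
```python
from h import *
im=robot.grab_frame("top"); F=[f for f in flats(im) if f[0][0]<.53]; print(F)
pick(*F[0]); 
o=np.array(robot.observe()["tool_pos"]); robot.line_to([.50,-.05,.24],vel=.35); to_charger("A"); side("pics/f3.png")
```

```text
[(array([ 0.45198965, -0.33128898]), np.float64(-18.474154493350195))]
g False
grip t 43.39 pos [ 0.4524 -0.3317  0.0979] yaw 161.53 F [-0.8  0.2  6.1] w 0.0516
up t 44.26 pos [ 0.4515 -0.3308  0.2382] yaw 161.52 F [-0.5 -0.1 -5.8] w 0.0515
over t 46.69 pos [0.4975 0.3427 0.24  ] yaw -174.61 F [ 0.5  0.3 -3.9] w 0.0513
```

View pics/f3.png

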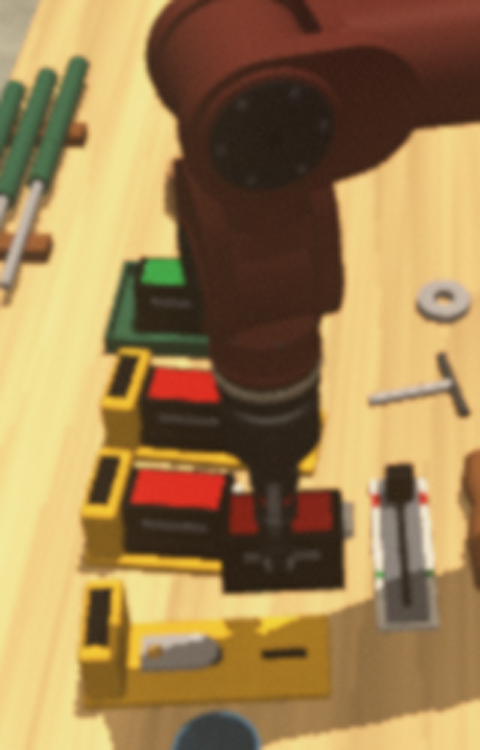

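Run:
```python
from h import *
load("A"); leave(); st()
im=robot.grab_frame("top"); cv2.imwrite("pics/top5.png",im); crop(im,180,95,460,215,2.8,"pics/top5c.png"); side("pics/s5.png")
print("home",[ (p[0],p[1]) for p in packs("top",im,"red",.074)], "grn",[p[0] for p in packs("top",im,"grn",.067)])
```

```text
touch True
touch t 48.1 pos [0.4967 0.3439 0.11  ] yaw -174.49 F [-0.1  0.8  5.3] w 0.0516
rel t 48.37 pos [0.4958 0.3435 0.1086] yaw -174.5 F [ 0.  -0.  -0.2] w 0.0619
regrip t 48.86 pos [0.4969 0.344  0.107 ] yaw -174.49 F [0.5 0.1 1.1] w 0.052
slide1 False
 t 50.17 pos [0.5671 0.3507 0.1076] yaw -174.5 F [-0.3 -0.   3.9] w 0.0515
slide2 True
end t 50.68 pos [0.5892 0.3529 0.1072] yaw -174.46 F [-3.8 -1.   5.9] w 0.0516
along 0.0028263232503155755
open t 51.12 pos [0.5889 0.3529 0.1067] yaw -174.46 F [-0.1 -0.1 -0.9] w 0.085
 t 53.12 pos [0.4204 0.0503 0.2998] yaw -179.98 F [-0.2 -0.3  0.3] w 0.0852
home [(array([0.58671424, 0.35383589]), np.float64(4.551800315486371)), (array([0.60938605, 0.21175861]), np.float64(-2.689738027469416)), (array([0.61402141, 0.0777305 ]), np.float64(-4.02680406800004))] grn [array([ 0.65016322, -0.09925666])]
```

View pics/top5c.png

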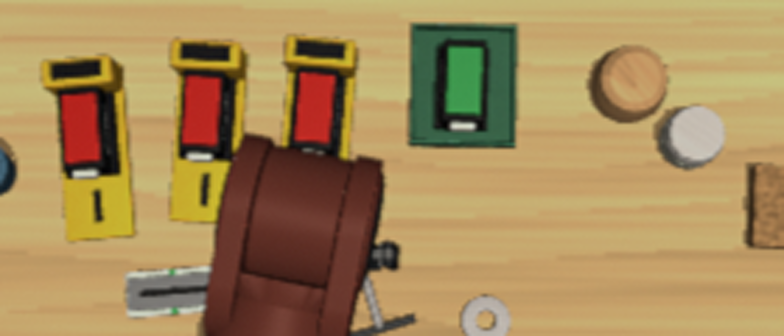

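View pics/s5.png

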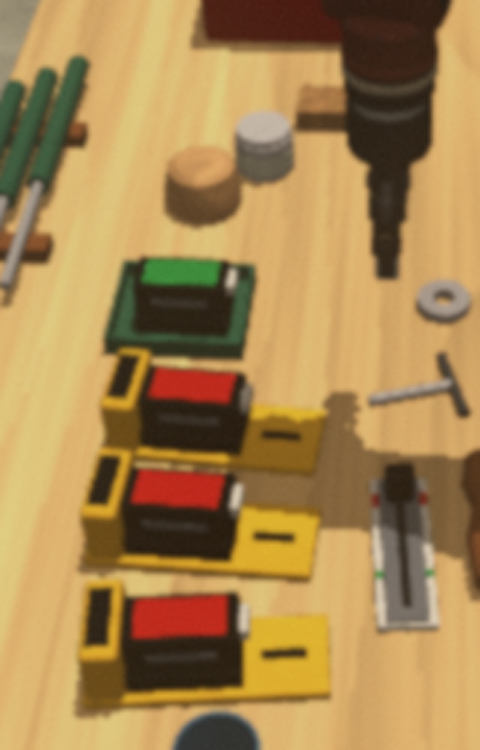

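All three are home and aligned, the charged pack is in the tray, and the slider is still at red. Now I'll slide the power to green.

Run:
```python
from h import *
g=np.array([.4048,.1616]); robot.set_gripper(.06); y=best_yaw([*g,.25],95)
robot.move_pose([*g,.25],[180,0,y]); print(robot.line_to([*g,.096],vel=.12,guard=12)); st("down")
robot.set_gripper(0.); s=st("grip"); p=np.array(s["tool_pos"])
a=np.radians(5.1); t=p[:2]+.0888*np.array([-np.sin(a),np.cos(a)])
print(robot.line_to([*t,p[2]],vel=.05,guard=25)); st("slid"); robot.pause(.2)
robot.set_gripper(.06); s=st("open"); q=s["tool_pos"]
robot.line_to([q[0],q[1],.25],vel=.2); robot.move_pose([.42,-.08,.32],[180,0,90]); robot.pause(.3); st()
im=robot.grab_frame("top"); cv2.imwrite("pics/top6.png",im); crop(im,220,175,300,225,8,"pics/top6c.png"); side("pics/s6.png")
print("home",[ (np.round(p[0],4),round(p[1],1)) for p in packs("top",im,"red",.074)], "grn",[p[0] for p in packs("top",im,"grn",.067)])
print("expected grip top px in crop", (proj("top",[.3980,.2500,.0545])-[220,175])*8)
```

```text
False
down t 56.28 pos [0.4053 0.1616 0.0967] yaw -85.0 F [0.1 0.1 1.3] w 0.0601
grip t 56.67 pos [0.405  0.1616 0.0966] yaw -84.99 F [-2.6 -0.9  5.2] w 0.0272
False
slid t 58.59 pos [0.3971 0.2503 0.0966] yaw -85.0 F [-3.   0.   4.4] w 0.0275
open t 59.21 pos [0.3972 0.25   0.0965] yaw -85.01 F [-0.4  0.   0.7] w 0.06
 t 62.52 pos [ 0.42   -0.0798  0.32  ] yaw 90.03 F [-0.3  0.1 -0.2] w 0.0598
home [(array([0.587 , 0.3541]), np.float64(5.4)), (array([0.6092, 0.2115]), np.float64(-2.6)), (array([0.614 , 0.0775]), np.float64(-3.9))] grn [array([ 0.65011827, -0.09960129])]
expected grip top px in crop [[155.97653271 183.53117489]]
```

View pics/top6c.png

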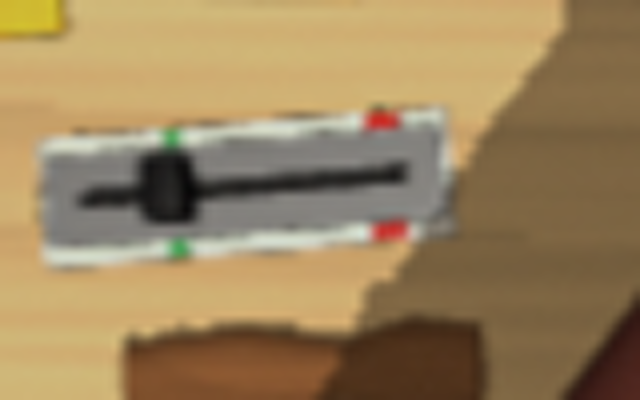

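View pics/s6.png

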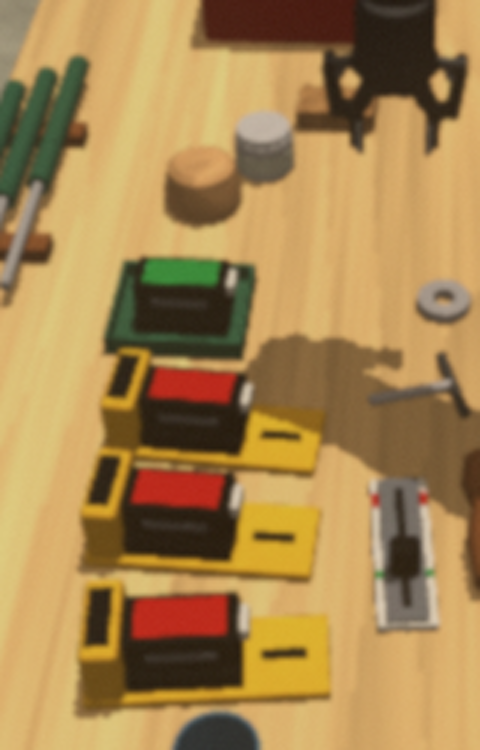

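The slider moved 26.3 px against 26.4 px between the red and green marks, so it is at green. Everything else is in place, so I'm handing in.

```bash
python3 -c "
from plant import robot
print(robot.job_done())"
```

```text
the job is handed in; nothing more can be done
None
```

The job is handed in, at about 63 s of the 210 s allowed. No verdict was reported, and none of my checks failed.

- **What I did:** I slid the power to off, pulled the charged pack off the middle charger and stood it in the tray. I then slid all three flat packs onto a charger each until they met the stop, and slid the power up to the green mark.
- **Flat packs:** the camera put each about 1–2 mm from its seat, and within about 0.5° of its charger's direction.
- **Charged pack:** it stands upright in the tray, within about 2 mm of the tray's measured centre.
- **Slider:** it moved 26.3 px between the two positions, against 26.4 px between the marks. By the tool reading it is within about 2 mm of green.
- **Small disagreement:** the camera and tool readings differed by about 0.8 mm in y. I corrected for this when picking up and loading the flat packs.
- **Bystanders and hand-in:** nothing visible in the last pictures had moved, and the arm was parked clear of everything. I checked the bystanders by eye only.

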